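# Park the knife case behind the lamp post

### The arm

A 6-joint arm with a two-finger parallel gripper is mounted at the origin on the work surface. World frame = base frame: x ahead of the robot, y to its left, z up, the work surface at z = 0. Lengths are in m, angles in degrees, forces in N, time in s.
With the tool pointing down it reaches from about 0.25 to 0.775 m from the base axis. Payload 8.9 kg.
Tool frame: the origin (TCP) lies at the very end of the fingers, on their centre line; the grasp point (between the pads) lies 19 mm behind it; y points along the fingers, x is the direction in which the jaws open and shut, and the axes are right-handed (so a half turn about y gives the same grasp; the last joint's range is limited). The gripper opens to 85 mm and grips with 20 to 120 N. Pads are 22 mm wide; open, the fingers measure 114 mm over their backs; the gripper's body (76 mm by 85 mm) begins 54 mm behind the grasp point. The pads swing forward as they close: fully open they stand 13 mm farther back than shut.
Start: joints at [62.149, 16.656, -8.789, 64.555, 0, 82.019], TCP at [0.178, 0.494, 0.231] pointing down, gripper open.
Joint ranges: [-144.48, 144.48], [-52.06, 99.96], [-74.48, 78.29], [-112.23, 115.85], [-86.99, 84.42], [-180, 180]. Speed limits (degrees/s): [127.2, 127.2, 159.86, 180, 180, 180].

### API

Orientations are given as [roll, pitch, yaw] about the fixed x, y, z axes, in that order (R = Rz(yaw) Ry(pitch) Rx(roll)).
In Python, from plant import manip gives the robot as it stands. The module is installed in compiled form; this text tells all that it offers.
- The arm moves only by the tool carry_out, never from a script. Its argument "series" is a list of rows, each an object with "travel": the shift along the tool's x, y, z in mm, a list of three; "rot": the turn, a rotation vector about the tool's x, y, z in rad, a list of three; "grip": the opening, from -1 (shut) to 1 (fully open). In form: [{"travel": [dx, dy, dz], "rot": [wx, wy, wz], "grip": grip}, ...]. A call has 1 to 12 rows; each row is the pose to reach, as a shift and turn from the pose commanded when the call began, along the tool's axes at that moment; what a row does not reach only later rows make up. A row lasts 1/12 s, in which the tool goes at most 41.7 mm and 7.16 degrees, less where a joint would pass 70% of its speed; a pose out of reach is approached as far as the arm can. A call with a gripper value outside its range is refused whole. The fingers move at their own pace and stop on an object; "squeeze" is the grip in N (left out, the last holds). Time passes only in rows, so rows that repeat a pose let the fingers close. It gives the time, the measured TCP pose, the force and the opening at its end, in the units of the state.
- manip.read_state(): the state, without advancing time (a new reading comes with each control period).
- manip.snapshot(name): name is "side" or "top" or "wrist"; returns a dict with "color" (400x640x3 uint8, blue, green, red), "vertical_fov" (degrees; the focal length in pixels is half the picture's height over the tangent of half this angle, whatever the lens; pixels are square), "cx", "cy" (the principal point, pixels), "dist" ([k1, k2, p1, p2, k3] as OpenCV has them; the pictures are not rectified), "cam_to_world" (4x4, takes a point from camera to world coordinates); the wrist camera has in their place "mount" (4x4, takes a point from camera to tool coordinates, whose origin is the TCP and whose axes are the tool frame's). Camera axes: x right, y down, z forward; pixel columns grow to the right and rows downward; lengths in m; the calibration is good to about 2 mm. A picture is of the moment at which its call begins: read the wrist's pose just before it. There is no depth.
- manip.finish_job(): hands the job in, once; it reports no verdict.
The state is a dict: "time_s": time; "joints": joint angles; "joint_velocities": joint speeds; "joint_torque": joint torques, N m; "tcp_pos": TCP position; "tcp_rot": TCP orientation; "ft_force": force on the tool from outside, world axes, zero at the start; "torque": the same for the moment, N m; "gripper_width": opening from 0.0 (shut) to 1.0 (fully open).
Only numpy, scipy, OpenCV 4.12 (cv2) and the standard library are available. Lean on these libraries where they do the work, as an engineer would, in place of code of your own. Each camera call takes 0.05 s, during which the arm holds its last target.

### The job

Push the long wooden knife case into the white three-sided bay by nudging its ends with the fingertips: work its right-hand end in behind the steel post while the left-hand end is still outside, then push the left-hand end in, so that the case finishes lying flush along the bay's back fence. Never pick up, lift or tip the case, and leave the jar, the slide box and the beaker where they stand.

Things in the scene. Friction and masses are not known exactly. Their poses are not given: they have to be found in the camera images.
- case: closed wooden knife case, cuboid 240 mm long (its y), 38 mm wide (its x), 30 mm high, about 0.35 kg, loose, flat on the bench. Origin: centre of its underside. Parallel to the back fence when its yaw equals the bay's. Starts in front of the bay (robot's side), shifted left, its right-hand end a little left of the post
- case_left (a point): centre of the left-hand end face of the case (its +y end), 120 mm from its middle, 15 mm above its underside
- case_right (a point): centre of the right-hand end face of the case (its -y end), 120 mm from its middle, 15 mm above its underside
- bay: fixed bay: white fences 20 mm high, 5 mm thick, on three sides of a floor level with the bench, 75 mm deep (its x) by 300 mm long (its y). Origin: centre of that floor. Inner face of back fence at x = +37.5 mm, open mouth at x = -37.5 mm (robot's side), inner faces of side fences at y = +150 (left) and -150 mm (right). Flush on the back fence, the case's middle line is at x = +18.5 mm
- post: steel lamp-socket post, 16 mm diameter, 55 mm high, fixed just outside the bay's mouth near its right-hand end: 42 to 50 mm in front of and 65 to 85 mm right of the bay's origin. Origin on its axis at the bench, axes parallel to the bay's. It stands 71 to 80 mm clear of the back fence: the case's end goes in behind it from the left, at a slant
- jar: bystander: closed amber glass jar, 60 mm in diameter, 85 mm high, to the right. Origin at the centre of its underside
- slidebox: bystander: closed grey slide box, 75 x 95 x 36 mm, to the right and nearer the robot. Origin at the centre of its underside
- beaker: bystander: open glass beaker, 64 mm across the rim, 80 mm high, far left. Origin at the centre of its underside
Not all that is in view belongs to the job. Of the things shaped like the post, the steel one is meant.

How it is judged:
By the outcome, as a careful person would: the job done as asked, in the order asked, and still so for the second after the job is handed in, with the robot touching nothing.
It also fails if it takes over 67 s, if anything falls off the work surface, if the arm or the gripper's body presses on something with over 40 N, if the wrist force passes 120 N, or if a joint passes its speed limit or range.

## Working session

There is one attempt and no reset: what is moved stays moved. The work goes in short steps, Python scripts to look and compute and a tool call to move; the robot and the scene stay as the last step left them, time stands still between calls to the robot, and variables do not carry over. Pictures are saved under pics/ and viewed, and the job is handed in when it is done.

Besides the shell and the picture viewer there is one more tool, called after ">>>" as name(argument=value, ...) on one line, values as JSON. carry_out: Moves the arm, as the interface text tells. Its arguments: {"type":"object","properties":{"series":{"type":"array","items":{"type":"object","properties":{"travel":{"type":"array","items":{"type":"number"}},"rot":{"type":"array","items":{"type":"number"}},"grip":{"type":"number"}}}},"squeeze":{"type":"number"}},"required":["series"]}

```bash
ls; mkdir -p pics; python3 - <<'E'
from plant import manip
import cv2
s=manip.read_state();print(s)
for n in("top","side"):
    d=manip.snapshot(n);cv2.imwrite(f"pics/{n}0.png",d["color"]);print({k:v for k,v in d.items() if k!="color"})
E
```

```text
pics
{'time_s': 0.0, 'joints': array([ 6.21502198e+01,  1.66873706e+01, -8.83145526e+00,  6.45554694e+01,
       -8.19145028e-04,  8.20175565e+01]), 'joint_velocities': array([-0.06209748, -0.03279451, -0.0043977 ,  0.00747944, -0.01356296,
        0.0299609 ]), 'joint_torque': array([-4.01335756e-04, -5.37142968e+01,  3.31369185e+01,  1.59948925e-02,
       -1.95296489e-04, -1.20398036e-05]), 'tcp_pos': array([0.17821784, 0.4933506 , 0.23074392]), 'tcp_rot': array([-8.99904938e+01,  7.36891299e-02,  7.01326700e+01]), 'ft_force': array([-0.71143091, -0.36714184,  0.56997626]), 'torque': array([-0.03358351,  0.02881092, -0.00156744]), 'gripper_width': 1.005884665450394}
{'vertical_fov': 44.29627782593069, 'cx': 318.3743562582411, 'cy': 198.8478678208623, 'dist': array([-0.07266939,  0.        ,  0.        ,  0.        ,  0.        ]), 'cam_to_world': array([[-0.00648275, -0.99615057,  0.08741866,  0.47540671],
       [-0.99989233,  0.00530654, -0.01368062, -0.01484086],
       [ 0.01316407, -0.08749793, -0.99607772,  1.25425794],
       [ 0.        ,  0.        ,  0.        ,  1.        ]])}
{'vertical_fov': 49.77500404335692, 'cx': 320.045999311612, 'cy': 198.45982444427395, 'dist': array([-0.03600242,  0.        ,  0.        ,  0.        ,  0.        ]), 'cam_to_world': array([[-0.99505235, -0.08342494,  0.05395469,  0.51012703],
       [-0.09736628,  0.71080128, -0.69662138,  0.67584926],
       [ 0.01976454, -0.69842811, -0.71540726,  0.75256044],
       [ 0.        ,  0.        ,  0.        ,  1.        ]])}
```

View pics/top0.png

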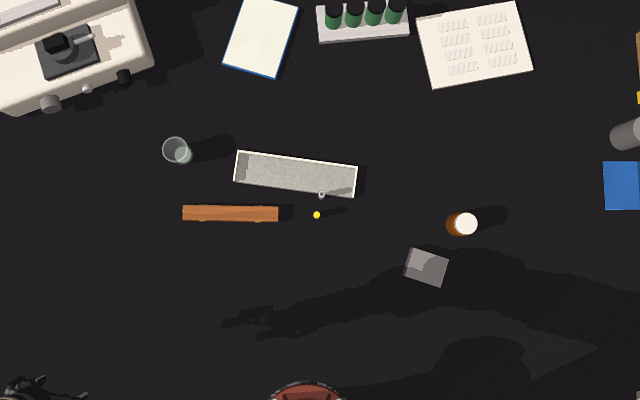

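View pics/side0.png

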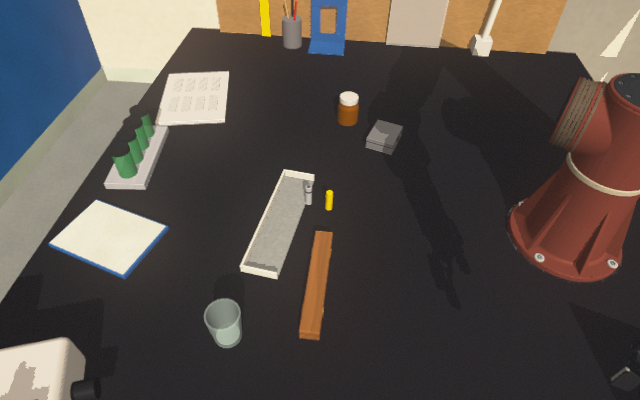

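The top picture shows the case at about (182–278, 213), the bay at (234–357, 151–197) and the beaker at (177,150). The jar is at (463,223) and the slide box at (426,267). There are two post-like things: a grey one at top (321,195) / side (308,193), and a yellow one at top (316,214) / side (329,200). The grey one fits, because it is steel and stands right at the bay mouth near its right end. I'll confirm that in a crop and measure.

```bash
cat > h.py <<'E'
import numpy as np,cv2
def K(d):
    f=200/np.tan(np.radians(d["vertical_fov"]/2)); return np.array([[f,0,d["cx"]],[0,f,d["cy"]],[0,0,1.]])
def rays(d,px,T=None):
    T=d["cam_to_world"] if T is None else T
    u=cv2.undistortPoints(np.array(px,float).reshape(-1,1,2),K(d),np.array(d["dist"])).reshape(-1,2)
    r=np.c_[u,np.ones(len(u))]@T[:3,:3].T
    return T[:3,3],r
def onz(d,px,z,T=None):
    o,r=rays(d,px,T); return o+r*((z-o[2])/r[:,2])[:,None]
def tri(rs):
    A=np.zeros((3,3));b=np.zeros(3)
    for o,r in rs:
        r=r/np.linalg.norm(r);P=np.eye(3)-np.outer(r,r);A+=P;b+=P@o
    return np.linalg.solve(A,b)
def project(d,P,T=None):
    T=d["cam_to_world"] if T is None else T
    W=np.linalg.inv(T);P=np.atleast_2d(P)
    return cv2.projectPoints(P.reshape(-1,1,3).astype(float),cv2.Rodrigues(W[:3,:3])[0],W[:3,3],K(d),np.array(d["dist"]))[0].reshape(-1,2)
E
python3 - <<'E'
import cv2,numpy as np
a=cv2.imread("pics/top0.png")[135:235,165:375];b=cv2.imread("pics/side0.png")[160:350,230:350]
a=cv2.resize(a,None,fx=3.7,fy=3.7,interpolation=cv2.INTER_CUBIC);b=cv2.resize(b,None,fx=3.1,fy=3.1,interpolation=cv2.INTER_CUBIC)
cv2.imwrite("pics/ct.png",a);cv2.imwrite("pics/cs.png",b)
E
```

```text
(no output)
```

View pics/ct.png

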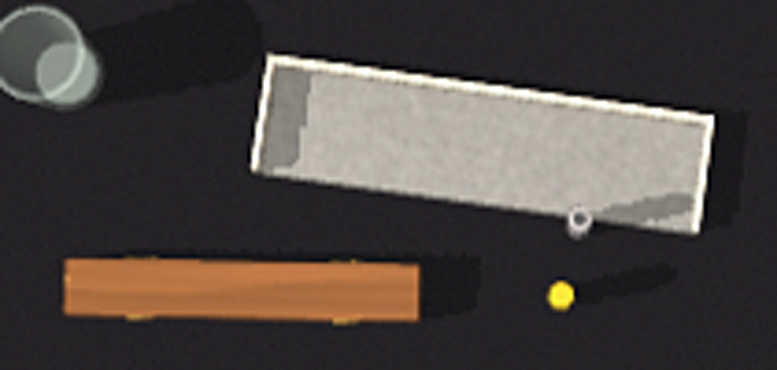

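View pics/cs.png

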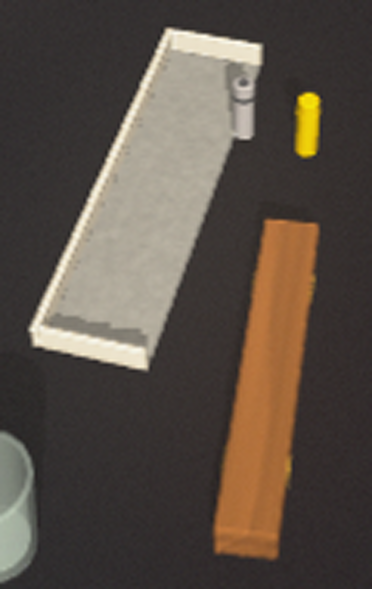

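```bash
cat >> h.py <<'E'
def casemask(im,minv=60):
    hsv=cv2.cvtColor(im,cv2.COLOR_BGR2HSV)
    m=cv2.inRange(hsv,(5,90,minv),(20,255,255))
    return m
def biggest(m,box=None):
    if box is not None:
        q=np.zeros_like(m);x0,y0,x1,y1=box;q[y0:y1,x0:x1]=m[y0:y1,x0:x1];m=q
    c,_=cv2.findContours(m,cv2.RETR_EXTERNAL,cv2.CHAIN_APPROX_NONE)
    return max(c,key=cv2.contourArea) if c else None
def rect_at(d,c,z,T=None):
    P=onz(d,c.reshape(-1,2),z,T)[:,:2]*1000
    return P,cv2.minAreaRect(P.astype(np.float32))
E
python3 - <<'E'
from h import *
from plant import manip
t=manip.snapshot("top");s=manip.snapshot("side")
c=biggest(casemask(t["color"]),(150,190,320,240))
P,r=rect_at(t,c,.03);print("case top",r,cv2.boxPoints(r))
# bay: bright low-sat
hsv=cv2.cvtColor(t["color"],cv2.COLOR_BGR2HSV)
m=cv2.inRange(hsv,(0,0,85),(180,110,255));b=biggest(m,(225,145,365,205))
P,r=rect_at(t,b,.02);print("bay outer@20",r);print(cv2.boxPoints(r))
# white fence
m2=cv2.inRange(hsv,(0,0,215),(180,110,255));b=biggest(m2,(225,145,365,205));
e=cv2.approxPolyDP(b,2.5,True).reshape(-1,2);print(e.tolist());print(onz(t,e,.02)[:,:2]*1000)
# yellow
for n,d in(("t",t),("s",s)):
    h=cv2.cvtColor(d["color"],cv2.COLOR_BGR2HSV);y=biggest(cv2.inRange(h,(22,150,120),(35,255,255)),(290,180,345,225));print(n,cv2.boundingRect(y))
# side case outline
c=biggest(casemask(s["color"]),(290,220,345,350));print("side case",cv2.approxPolyDP(c,2.5,True).reshape(-1,2).tolist())
# posts: top centre pixels guess
for a,bb in(((321.5,194),(309.3,185)),((316.6,214.7),(329.5,192))):
    print(tri([(o,q[0]) for o,q in (rays(t,[a]),rays(s,[bb]))])*1000)
    print(onz(t,[a],.055)*1000,onz(s,[bb],.055)*1000)
# beaker
for n,d,bx in(("t",t,(155,130,200,170)),):
    pass
np.set_printoptions(suppress=True)
w=manip.snapshot("wrist");print(w["mount"],w["vertical_fov"])
cv2.imwrite("pics/w0.png",w["color"])
E
```

```text
case top ((548.6492919921875, 189.58230590820312), (241.5111541748047, 42.82115936279297), 88.71185302734375) [[524.5295   69.33857]
 [567.3398   68.37592]
 [572.7691  309.82605]
 [529.9588  310.7887 ]]
bay outer@20 ((643.0601806640625, 28.231719970703125), (310.90472412109375, 95.44271087646484), 81.71829986572266)
[[ 573.4451  -118.72577]
 [ 667.8925  -132.47336]
 [ 712.67523  175.18921]
 [ 618.22784  188.9368 ]]
[[237, 151], [233, 180], [239, 151], [354, 167], [353, 196], [357, 166]]
[[ 707.06618803  174.51917429]
 [ 632.75490797  183.9438151 ]
 [ 707.03359632  169.42007326]
 [ 664.46535485 -122.83225975]
 [ 590.48509699 -119.32393967]
 [ 667.00400937 -130.50522721]]
t (313, 211, 7, 8)
s (325, 190, 8, 21)
side case [[315, 230], [298, 332], [299, 338], [318, 340], [332, 232]]
[591.68513912 -38.96120308  60.02507319]
[[592.55200152 -39.05620784  55.        ]] [[591.89748169 -44.11747746  55.        ]]
[542.50039202 -26.73206046  54.78781726]
[[541.79762528 -26.72406937  55.        ]] [[543.18105344 -26.56237032  55.        ]]
[[ 0.99999797  0.00000196 -0.00201674  0.00012491]
 [ 0.00194116 -0.27212838  0.962259   -0.14344267]
 [-0.00054692 -0.96226096 -0.27212783  0.06958207]
 [ 0.          0.          0.          1.        ]] 67.23908656719368
```

View pics/w0.png

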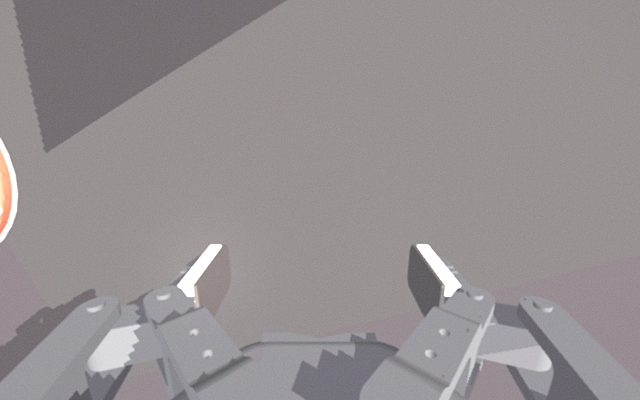

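The crop confirms the steel post, at bay about (-46,-74), as described. The yellow rod is a decoy at world (542,-27). Next I'll write a planner helper and make the first approach: hand shut, tool x roughly along bay x.

```bash
cat >> h.py <<'E'
O=np.array([648.2,27.5]);YB=-8.28
def R2(a):
    a=np.radians(a);return np.array([[np.cos(a),-np.sin(a)],[np.sin(a),np.cos(a)]])
def w2b(p): return (np.asarray(p)[...,:2]-O)@R2(YB)
def b2w(p): return O+R2(YB)@np.asarray(p,float)
def plan(state,bxy,z,th=None):
    """travel in tool axes mm, turn about tool y rad, to bay-frame point, height z, tool x at th from bay x"""
    from scipy.spatial.transform import Rotation as Ro
    r=state["tcp_rot"];R=Ro.from_euler("xyz",r,degrees=True)
    p=state["tcp_pos"]*1000;t=np.r_[b2w(bxy),z]
    out=R.inv().apply(t-p)
    Rt=R if th is None else Ro.from_euler("xyz",[-90,0,YB+th],degrees=True)
    return np.round(out,1),np.round((R.inv()*Rt).as_rotvec(),3)
def case(d):
    im=d["color"];c=biggest(casemask(im),(120,130,420,260))
    P,r=rect_at(d,c,.03);bx=cv2.boxPoints(r)
    e=sorted([(np.linalg.norm(bx[i]-bx[(i+1)%4]),i) for i in range(4)])
    e1=(bx[e[0][1]]+bx[(e[0][1]+1)%4])/2;e2=(bx[e[1][1]]+bx[(e[1][1]+1)%4])/2
    if e1[1]<e2[1]: e1,e2=e2,e1
    L,Rr=w2b(e1),w2b(e2);v=L-Rr
    return dict(left=L.round(1),right=Rr.round(1),mid=((L+Rr)/2).round(1),th=round(float(np.degrees(np.arctan2(-v[0],v[1]))),2),size=np.round(r[1],1))
def status(st):
    return "t%.2f bay%s z%.1f rot%s F%s g%.2f"%(st["time_s"],w2b(st["tcp_pos"]*1000).round(1),st["tcp_pos"][2]*1000,np.round(st["tcp_rot"],1),np.round(st["ft_force"],1),st["gripper_width"])
E
python3 - <<'E'
from h import *
from plant import manip
s=manip.read_state();print(status(s));print(case(manip.snapshot("top")))
print(plan(s,(-168,36),150,8))
E
```

```text
t0.25 bay[-532.1  393.6] z231.0 rot[-90.    0.   70.1] F[ 1.  -0.3 -0.1] g1.00
{'left': array([-136.6,  265.9]), 'right': array([-107.2,   26.2]), 'mid': array([-121.9,  146.1]), 'th': 6.99, 'size': array([241.5,  42.8])}
(array([-277.1,   81.2, -428.5]), array([ 0.000e+00,  1.229e+00, -1.000e-03]))
```

>>> carry_out(series=[{"travel": [-277, 81, -428], "rot": [0, 1.229, 0], "grip": -1}, {"travel": [-277, 81, -428], "rot": [0, 1.229, 0], "grip": -1}, {"travel": [-277, 81, -428], "rot": [0, 1.229, 0], "grip": -1}, {"travel": [-277, 81, -428], "rot": [0, 1.229, 0], "grip": -1}, {"travel": [-277, 81, -428], "rot": [0, 1.229, 0], "grip": -1}, {"travel": [-277, 81, -428], "rot": [0, 1.229, 0], "grip": -1}, {"travel": [-277, 81, -428], "rot": [0, 1.229, 0], "grip": -1}, {"travel": [-277, 81, -428], "rot": [0, 1.229, 0], "grip": -1}, {"travel": [-277, 81, -428], "rot": [0, 1.229, 0], "grip": -1}, {"travel": [-277, 81, -428], "rot": [0, 1.229, 0], "grip": -1}, {"travel": [-277, 81, -428], "rot": [0, 1.229, 0], "grip": -1}, {"travel": [-277, 81, -428], "rot": [0, 1.229, 0], "grip": -1}])

```text
time_s: 1.3
tcp_pos: [0.4781, 0.0985, 0.1527]
tcp_rot: [-90.0, -0.0, -0.3]
ft_force: [0.9, 1.2, 0.7]
gripper_width: 0.004
```

>>> carry_out(series=[{"travel": [0, 0, 0], "rot": [0, 0, 0], "grip": -1}, {"travel": [0, 0, 0], "rot": [0, 0, 0], "grip": -1}])

```text
time_s: 1.47
tcp_pos: [0.4778, 0.0987, 0.1523]
tcp_rot: [-90.0, 0.0, -0.5]
ft_force: [-0.2, 0.5, 0.2]
gripper_width: -0.002
```

```bash
python3 - <<'E'
from h import *
from plant import manip
s=manip.read_state();print(status(s))
print(plan(s,(-168,36),150,8),plan(s,(-168,36),10,8))
E
```

```text
t1.47 bay[-178.8   45.9] z152.3 rot[-90.    0.   -0.5] F[-0.2  0.5  0.2] g-0.00
(array([  9.4,   2.3, -11.3]), array([ 0.   , -0.004, -0.001])) (array([  9.5, 142.3, -11.3]), array([ 0.   , -0.004, -0.001]))
```

>>> carry_out(series=[{"travel": [9, 40, -11], "rot": [0, 0, 0], "grip": -1}, {"travel": [9, 80, -11], "rot": [0, 0, 0], "grip": -1}, {"travel": [9, 115, -11], "rot": [0, 0, 0], "grip": -1}, {"travel": [9, 135, -11], "rot": [0, 0, 0], "grip": -1}, {"travel": [9, 142, -11], "rot": [0, 0, 0], "grip": -1}, {"travel": [9, 142, -11], "rot": [0, 0, 0], "grip": -1}])

```text
time_s: 1.97
tcp_pos: [0.4843, 0.0903, 0.0098]
tcp_rot: [-90.0, 0.2, -0.2]
ft_force: [0.2, 0.1, 0.1]
gripper_width: 0.006
```

```bash
python3 - <<'E'
from h import *
from plant import manip
s=manip.read_state();print(status(s))
d=manip.snapshot("side");cv2.imwrite("pics/s1.png",cv2.resize(d["color"][120:360,220:460],None,fx=2.4,fy=2.4))
print(plan(s,(-110,36),10))
E
```

```text
t1.97 bay[-171.2   38.5] z9.8 rot[-90.    0.2  -0.2] F[0.2 0.1 0.1] g0.01
(array([ 60.3,  -0.4, -11.1]), array([0., 0., 0.]))
```

View pics/s1.png

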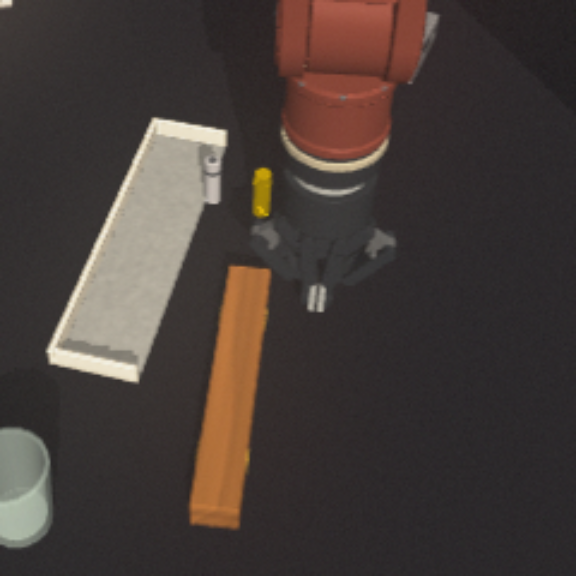

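The shut fingertips are in front of the case's right-hand end and clear of it, and the posts are away to the right. I'll push slowly.

>>> carry_out(series=[{"travel": [12, 0, -2], "rot": [0, 0, 0], "grip": -1}, {"travel": [22, 0, -4], "rot": [0, 0, 0], "grip": -1}, {"travel": [28, 0, -5], "rot": [0, 0, 0], "grip": -1}, {"travel": [34, 0, -6], "rot": [0, 0, 0], "grip": -1}, {"travel": [39, 0, -7], "rot": [0, 0, 0], "grip": -1}, {"travel": [44, 0, -8], "rot": [0, 0, 0], "grip": -1}, {"travel": [49, 0, -9], "rot": [0, 0, 0], "grip": -1}, {"travel": [54, 0, -10], "rot": [0, 0, 0], "grip": -1}, {"travel": [58, 0, -10], "rot": [0, 0, 0], "grip": -1}, {"travel": [61, 0, -11], "rot": [0, 0, 0], "grip": -1}])

```text
time_s: 2.85
tcp_pos: [0.5474, 0.0782, 0.0108]
tcp_rot: [-90.0, 0.0, -0.3]
ft_force: [-1.5, 0.2, -0.1]
gripper_width: 0.002
```

```bash
python3 - <<'E'
from h import *
from plant import manip
s=manip.read_state();print(status(s))
d=manip.snapshot("top");cv2.imwrite("pics/t1.png",cv2.resize(d["color"][120:270,120:420],None,fx=2.5,fy=2.5));print(case(d))
E
```

```text
t2.85 bay[-107.    35.6] z10.8 rot[-90.    0.   -0.3] F[-1.5  0.2 -0.1] g0.00
{'left': array([-174.6,  247.9]), 'right': array([-121.2,  145.1]), 'mid': array([-147.9,  196.5]), 'th': 27.43, 'size': array([ 92. , 115.8])}
```

View pics/t1.png

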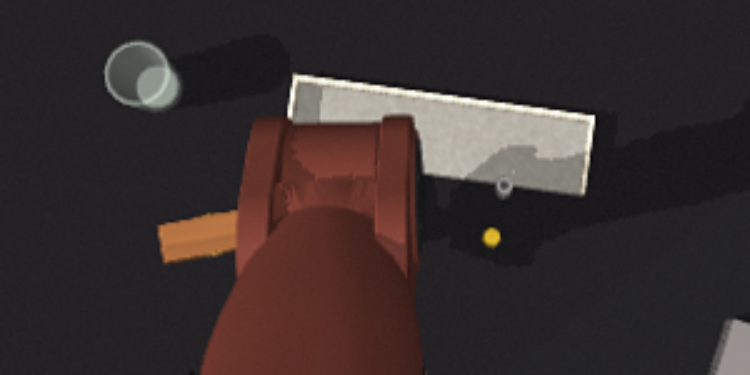

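The arm hides the case's right half in the top view, so I'll check the side view.

```bash
python3 - <<'E'
from h import *
from plant import manip
s=manip.read_state()
d=manip.snapshot("side");cv2.imwrite("pics/s2.png",cv2.resize(d["color"][120:360,220:460],None,fx=2.4,fy=2.4))
E
```

```text
(no output)
```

View pics/s2.png

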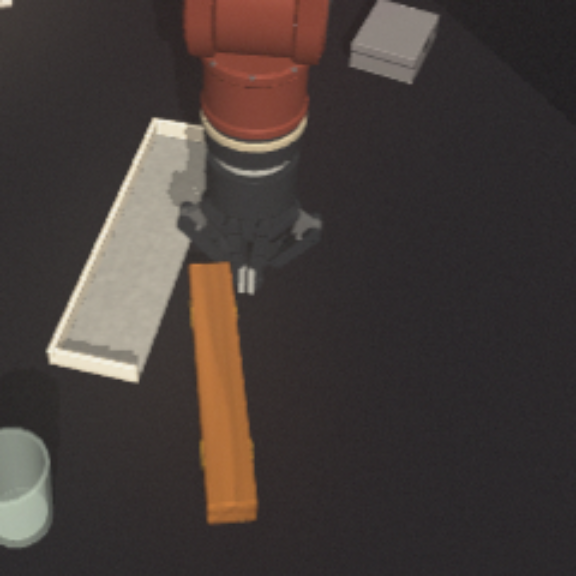

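```bash
cat >> h.py <<'E'
def case_side(d):
    im=d["color"];c=biggest(casemask(im,50),(200,140,420,370))
    hull=cv2.convexHull(c);
    for eps in np.arange(1,8,.25):
        q=cv2.approxPolyDP(hull,eps,True).reshape(-1,2)
        if len(q)<=4:break
    q=q[np.argsort(q[:,1])]
    far=onz(d,q[:2]+[0,-.5],.03)[:,:2]*1000;near=onz(d,q[-2:]+[0,.5],0)[:,:2]*1000
    R,L=w2b(far.mean(0)),w2b(near.mean(0));v=L-R
    return dict(px=q.tolist(),left=L.round(1),right=R.round(1),mid=((L+R)/2).round(1),th=round(float(np.degrees(np.arctan2(-v[0],v[1]))),2),len=round(float(np.hypot(*v)),1))
E
python3 - <<'E'
from h import *
from plant import manip
import sys
d=manip.snapshot("side");print(case_side(d));im=cv2.imread("pics/side0.png");d["color"]=im;print(case_side(d))
E
```

```text
{'px': [[315, 229], [298, 230], [327, 332], [307, 338]], 'left': array([-148.6,  253.3]), 'right': array([-68.5,  31.7]), 'mid': array([-108.6,  142.5]), 'th': 19.87, 'len': 235.6}
{'px': [[315, 230], [330, 231], [299, 338], [319, 339]], 'left': array([-135.8,  263.8]), 'right': array([-103. ,   25.5]), 'mid': array([-119.4,  144.7]), 'th': 7.84, 'len': 240.6}
```

>>> carry_out(series=[{"travel": [4, 0, -1], "rot": [0, 0, 0], "grip": -1}, {"travel": [8, 0, -1], "rot": [0, 0, 0], "grip": -1}, {"travel": [12, 0, -2], "rot": [0, 0, 0], "grip": -1}, {"travel": [16, 0, -2], "rot": [0, 0, 0], "grip": -1}, {"travel": [18, 0, -2], "rot": [0, 0, 0], "grip": -1}, {"travel": [18, 0, -2], "rot": [0, 0, 0], "grip": -1}, {"travel": [-4, -2, -2], "rot": [0, 0, 0], "grip": -1}, {"travel": [-12, -25, -2], "rot": [0, 0, 0], "grip": -1}, {"travel": [-12, -60, -2], "rot": [0, 0, 0], "grip": -1}])

```text
time_s: 3.75
tcp_pos: [0.5302, 0.0762, 0.0686]
tcp_rot: [-90.0, 0.5, -0.3]
ft_force: [1.8, 0.2, -0.6]
gripper_width: 0.002
```

```bash
python3 - <<'E'
from h import *
from plant import manip
s=manip.read_state();print(status(s))
c=case_side(manip.snapshot("side"));print(c)
th=c["th"];a=R2(th)@[0,1]
print(plan(s,c["left"]+a*45,100,th))
E
```

```text
t3.75 bay[-123.8   31.2] z68.6 rot[-90.    0.5  -0.3] F[ 1.8  0.2 -0.6] g0.00
{'px': [[303, 228], [290, 235], [328, 334], [312, 337]], 'left': array([-154.2,  252.9]), 'right': array([-49. ,  42.7]), 'mid': array([-101.6,  147.8]), 'th': 26.59, 'len': 235.1}
(array([-13.9, -31.4, 266.4]), array([-0.001, -0.324, -0.008]))
```

>>> carry_out(series=[{"travel": [-14, -31, 20], "rot": [0, -0.1, 0], "grip": -1}, {"travel": [-14, -31, 60], "rot": [0, -0.2, 0], "grip": -1}, {"travel": [-14, -31, 100], "rot": [0, -0.324, 0], "grip": -1}, {"travel": [-14, -31, 140], "rot": [0, -0.324, 0], "grip": -1}, {"travel": [-14, -31, 180], "rot": [0, -0.324, 0], "grip": -1}, {"travel": [-14, -31, 220], "rot": [0, -0.324, 0], "grip": -1}, {"travel": [-14, -31, 260], "rot": [0, -0.324, 0], "grip": -1}, {"travel": [-14, -31, 275], "rot": [0, -0.324, 0], "grip": -1}, {"travel": [-14, -31, 275], "rot": [0, -0.324, 0], "grip": -1}])

```text
time_s: 4.55
tcp_pos: [0.5223, 0.3553, 0.1018]
tcp_rot: [-89.9, -0.1, 18.5]
ft_force: [-0.7, -0.6, 0.2]
gripper_width: -0.001
```

```bash
python3 - <<'E'
from h import *
from plant import manip
s=manip.read_state();print(status(s))
d=manip.snapshot("top");cv2.imwrite("pics/t2.png",cv2.resize(d["color"][120:270,120:420],None,fx=2.5,fy=2.5));print(case(d))
d=manip.snapshot("side");cv2.imwrite("pics/s3.png",cv2.resize(d["color"][120:360,220:460],None,fx=2.4,fy=2.4));print(case_side(d))
E
```

```text
t4.55 bay[-171.8  306.3] z101.8 rot[-89.9  -0.1  18.5] F[-0.7 -0.6  0.2] g-0.00
{'left': array([-155.7,  253.7]), 'right': array([-51.5,  36. ]), 'mid': array([-103.6,  144.8]), 'th': 25.57, 'size': array([ 43.9, 241.4])}
{'px': [[419, 140], [278, 140], [356, 271], [299, 279]], 'left': array([-137.5,  118. ]), 'right': array([ -96.9, -304.2]), 'mid': array([-117.2,  -93.1]), 'th': 5.49, 'len': 424.1}
```

View pics/t2.png

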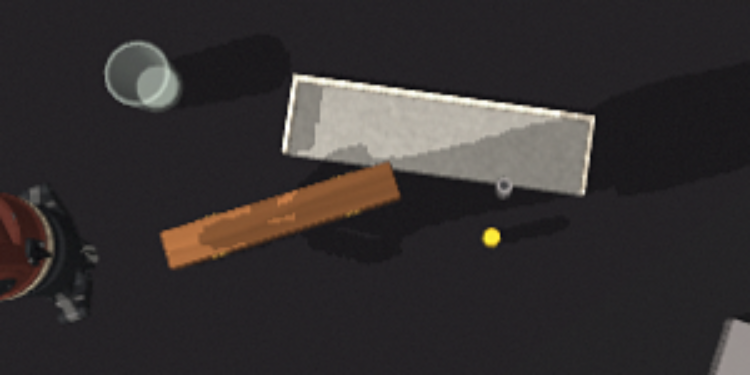

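View pics/s3.png

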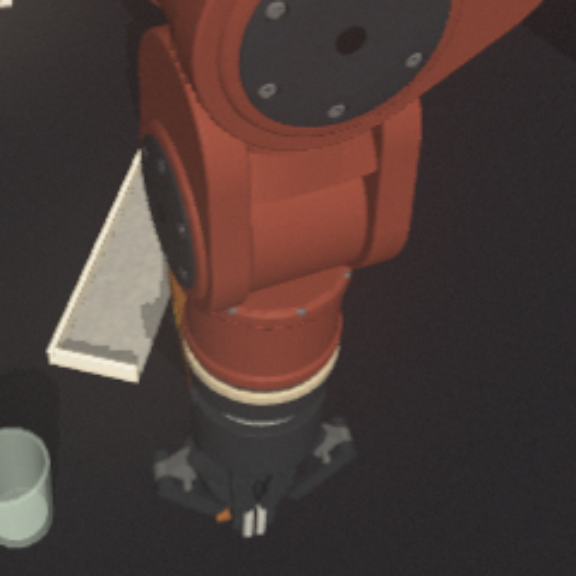

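The top view shows the case at a slant of 25.6°, left end (-156,254) and right end (-52,36) in bay mm. Its line clears the steel post by about 15 mm. I'll descend behind the left end face.

```bash
python3 - <<'E'
from h import *
from plant import manip
s=manip.read_state();L=np.array([-155.7,253.7]);a=R2(25.6)@[0,1]
print(plan(s,L+a*32,11,25.6))
E
```

```text
(array([ -7.4,  90.6, -18.7]), array([0.   , 0.018, 0.   ]))
```

>>> carry_out(series=[{"travel": [-7, 35, -17], "rot": [0, 0.018, 0], "grip": -1}, {"travel": [-7, 70, -17], "rot": [0, 0.018, 0], "grip": -1}, {"travel": [-7, 85, -17], "rot": [0, 0.018, 0], "grip": -1}, {"travel": [-7, 91, -17], "rot": [0, 0.018, 0], "grip": -1}, {"travel": [-7, 91, -17], "rot": [0, 0.018, 0], "grip": -1}, {"travel": [-7, 91, -17], "rot": [0, 0.018, 0], "grip": -1}])

```text
time_s: 5.15
tcp_pos: [0.5219, 0.3325, 0.0118]
tcp_rot: [-90.0, -0.1, 17.2]
ft_force: [0.1, -0.1, 0.9]
gripper_width: 0.001
```

```bash
python3 - <<'E'
from h import *
from plant import manip
s=manip.read_state();print(status(s));L=np.array([-155.7,253.7]);a=R2(25.6)@[0,1]
print(plan(s,L+a*11,11,25.6))
print(plan(s,L+a*(11-160),11,25.6))
E
```

```text
t5.15 bay[-168.9  283.6] z11.8 rot[-90.   -0.1  17.2] F[ 0.1 -0.1  0.9] g0.00
(array([ -1. ,   0.8, -21.7]), array([-0.   , -0.002,  0.001]))
(array([  -0.6,    0.8, -181.7]), array([-0.   , -0.002,  0.001]))
```

Push axially by about 60 mm, then look.

>>> carry_out(series=[{"travel": [-1, 1, -10], "rot": [0, 0, 0], "grip": -1}, {"travel": [-1, 1, -18], "rot": [0, 0, 0], "grip": -1}, {"travel": [-1, 1, -23], "rot": [0, 0, 0], "grip": -1}, {"travel": [-1, 1, -29], "rot": [0, 0, 0], "grip": -1}, {"travel": [-1, 1, -35], "rot": [0, 0, 0], "grip": -1}, {"travel": [-1, 1, -41], "rot": [0, 0, 0], "grip": -1}, {"travel": [-1, 1, -47], "rot": [0, 0, 0], "grip": -1}, {"travel": [-1, 1, -53], "rot": [0, 0, 0], "grip": -1}, {"travel": [-1, 1, -59], "rot": [0, 0, 0], "grip": -1}, {"travel": [-1, 1, -65], "rot": [0, 0, 0], "grip": -1}, {"travel": [-1, 1, -71], "rot": [0, 0, 0], "grip": -1}, {"travel": [-1, 1, -75], "rot": [0, 0, 0], "grip": -1}])

```text
time_s: 6.15
tcp_pos: [0.5425, 0.2603, 0.0098]
tcp_rot: [-90.0, 0.0, 17.2]
ft_force: [-1.5, 4.0, 2.9]
gripper_width: 0.002
```

```bash
python3 - <<'E'
from h import *
from plant import manip
s=manip.read_state();print(status(s))
d=manip.snapshot("top");cv2.imwrite("pics/t3.png",cv2.resize(d["color"][120:270,120:420],None,fx=2.5,fy=2.5));print(case(d))
E
```

```text
t6.15 bay[-138.1  215.1] z9.8 rot[-90.    0.   17.2] F[-1.5  4.   2.9] g0.00
{'left': array([-132.6,  205.8]), 'right': array([-32.4, -12.2]), 'mid': array([-82.5,  96.8]), 'th': 24.69, 'size': array([ 42.8, 239.9])}
```

View pics/t3.png

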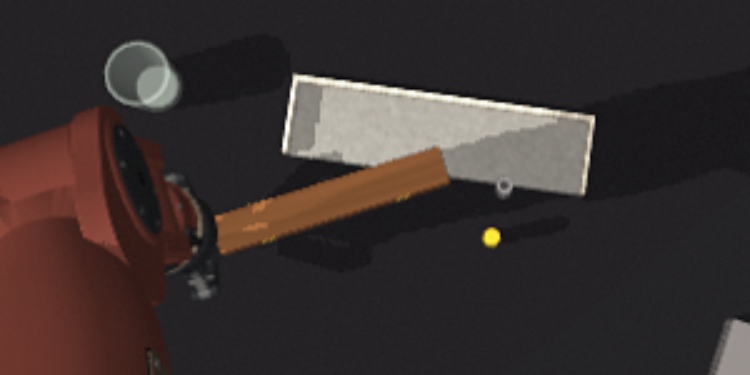

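On track at 24.7° with about 11 mm of clearance to the post, so I'll continue.

>>> carry_out(series=[{"travel": [0, 0, -5], "rot": [0, 0, 0], "grip": -1}, {"travel": [0, 0, -11], "rot": [0, 0, 0], "grip": -1}, {"travel": [0, 0, -17], "rot": [0, 0, 0], "grip": -1}, {"travel": [0, 0, -23], "rot": [0, 0, 0], "grip": -1}, {"travel": [0, 0, -29], "rot": [0, 0, 0], "grip": -1}, {"travel": [0, 0, -35], "rot": [0, 0, 0], "grip": -1}, {"travel": [0, 0, -41], "rot": [0, 0, 0], "grip": -1}, {"travel": [0, 0, -47], "rot": [0, 0, 0], "grip": -1}, {"travel": [0, 0, -53], "rot": [0, 0, 0], "grip": -1}, {"travel": [0, 0, -59], "rot": [0, 0, 0], "grip": -1}, {"travel": [0, 0, -63], "rot": [0, 0, 0], "grip": -1}])

```text
time_s: 7.12
tcp_pos: [0.5612, 0.1999, 0.0097]
tcp_rot: [-90.0, 0.0, 17.2]
ft_force: [-0.7, 2.3, -0.4]
gripper_width: 0.002
```

```bash
python3 - <<'E'
from h import *
from plant import manip
s=manip.read_state();print(status(s))
d=manip.snapshot("top");cv2.imwrite("pics/t4.png",cv2.resize(d["color"][120:270,120:420],None,fx=2.5,fy=2.5));print(case(d))
E
```

```text
t7.12 bay[-111.   158.1] z9.7 rot[-90.    0.   17.2] F[-0.7  2.3 -0.4] g0.00
{'left': array([-105.3,  147.9]), 'right': array([ -6., -69.]), 'mid': array([-55.6,  39.4]), 'th': 24.59, 'size': array([ 42.9, 238.6])}
```

View pics/t4.png

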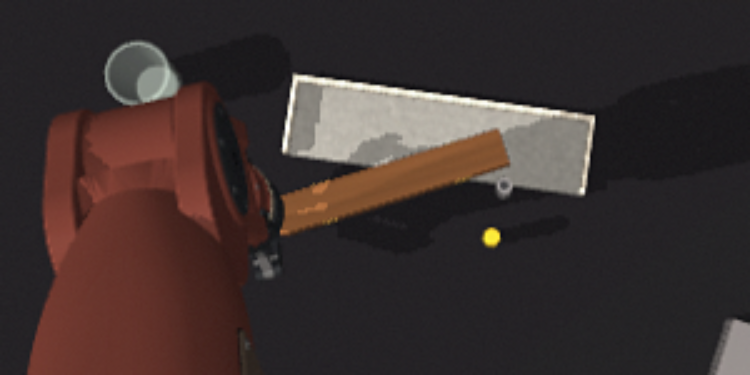

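>>> carry_out(series=[{"travel": [0, 0, -5], "rot": [0, 0, 0], "grip": -1}, {"travel": [0, 0, -10], "rot": [0, 0, 0], "grip": -1}, {"travel": [0, 0, -15], "rot": [0, 0, 0], "grip": -1}, {"travel": [0, 0, -20], "rot": [0, 0, 0], "grip": -1}, {"travel": [0, 0, -25], "rot": [0, 0, 0], "grip": -1}, {"travel": [0, 0, -30], "rot": [0, 0, 0], "grip": -1}, {"travel": [0, 0, -35], "rot": [0, 0, 0], "grip": -1}, {"travel": [0, 0, -40], "rot": [0, 0, 0], "grip": -1}, {"travel": [0, 0, -45], "rot": [0, 0, 0], "grip": -1}, {"travel": [0, 0, -46], "rot": [0, 0, 0], "grip": -1}])

```text
time_s: 8.0
tcp_pos: [0.575, 0.156, 0.0098]
tcp_rot: [-90.0, 0.0, 17.2]
ft_force: [0.1, 2.2, -0.8]
gripper_width: 0.002
```

```bash
python3 - <<'E'
from h import *
from plant import manip
s=manip.read_state();print(status(s))
d=manip.snapshot("top");cv2.imwrite("pics/t5.png",cv2.resize(d["color"][120:270,120:420],None,fx=2.5,fy=2.5));print(case(d))
E
```

```text
t8.00 bay[-91.  116.6] z9.8 rot[-90.    0.   17.2] F[ 0.1  2.2 -0.8] g0.00
{'left': array([-86.3, 105.8]), 'right': array([  17.6, -108.6]), 'mid': array([-34.4,  -1.4]), 'th': 25.86, 'size': array([ 43.1, 238.2])}
```

View pics/t5.png

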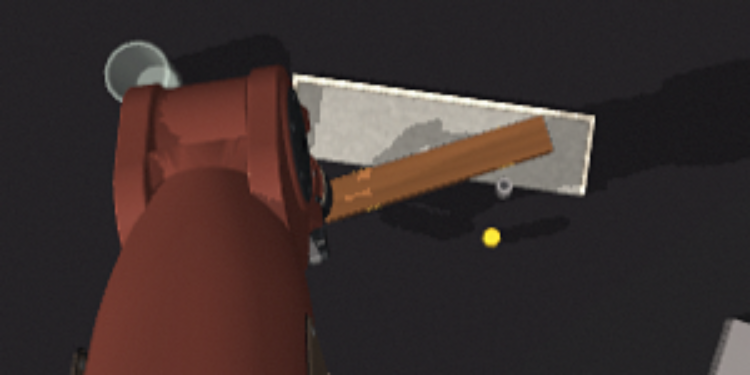

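The right end is now behind the post at bay (18,-109), and the left end is still outside at (-86,106). I'll back off and go round to the front face of the left end.

```bash
python3 - <<'E'
from h import *
from plant import manip
s=manip.read_state()
print(plan(s,(-128,72),80,25.9),plan(s,(-128,72),10,25.9))
E
```

```text
(array([-52.6, -70.1, -24.5]), array([ 0.   , -0.007, -0.   ])) (array([-52.6,  -0.1, -24.5]), array([ 0.   , -0.007, -0.   ]))
```

>>> carry_out(series=[{"travel": [0, 0, 14], "rot": [0, 0, 0], "grip": -1}, {"travel": [-20, 0, 14], "rot": [0, 0, 0], "grip": -1}, {"travel": [-53, 0, 14], "rot": [0, 0, 0], "grip": -1}, {"travel": [-53, 0, 0], "rot": [0, 0, 0], "grip": -1}, {"travel": [-53, 0, -24], "rot": [0, 0, 0], "grip": -1}, {"travel": [-53, 0, -24], "rot": [0, 0, 0], "grip": -1}])

```text
time_s: 8.55
tcp_pos: [0.532, 0.1165, 0.0103]
tcp_rot: [-90.1, -0.1, 17.2]
ft_force: [0.7, -0.7, 0.7]
gripper_width: 0.002
```

```bash
python3 - <<'E'
from h import *
from plant import manip
s=manip.read_state();print(status(s))
d=manip.snapshot("side");cv2.imwrite("pics/s6.png",cv2.resize(d["color"][120:360,220:460],None,fx=2.4,fy=2.4))
d=manip.snapshot("top");print(case(d))
print(plan(s,(-60,97),10,14))
E
```

```text
t8.55 bay[-127.8   71.3] z10.3 rot[-90.1  -0.1  17.2] F[ 0.7 -0.7  0.7] g0.00
{'left': array([-243.7,  153.3]), 'right': array([-23.9, 169.7]), 'mid': array([-133.8,  161.5]), 'th': 94.28, 'size': array([168.8, 220.5])}
(array([72.2,  0.4, -5.9]), array([0.002, 0.2  , 0.001]))
```

View pics/s6.png

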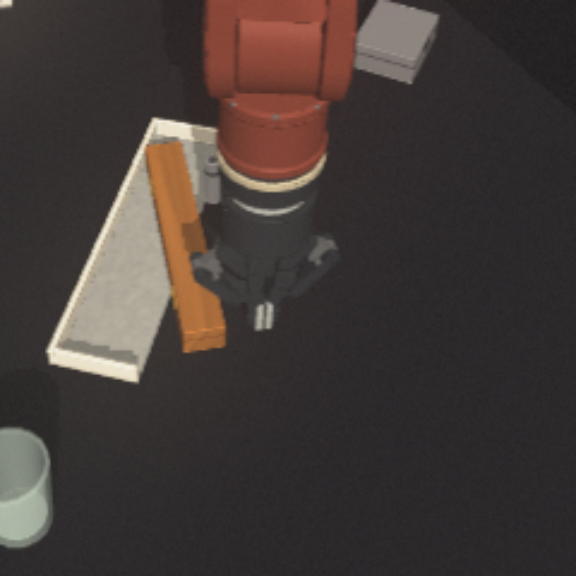

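The fingertips are in front of the left end, with the right end behind the post. Push now.

>>> carry_out(series=[{"travel": [11, 0, -1], "rot": [0, 0, 0], "grip": -1}, {"travel": [18, 0, -1], "rot": [0, 0.02, 0], "grip": -1}, {"travel": [24, 0, -2], "rot": [0, 0.04, 0], "grip": -1}, {"travel": [30, 0, -2], "rot": [0, 0.06, 0], "grip": -1}, {"travel": [36, 0, -3], "rot": [0, 0.08, 0], "grip": -1}, {"travel": [42, 0, -3], "rot": [0, 0.1, 0], "grip": -1}, {"travel": [48, 0, -4], "rot": [0, 0.12, 0], "grip": -1}, {"travel": [54, 0, -4], "rot": [0, 0.14, 0], "grip": -1}, {"travel": [60, 0, -5], "rot": [0, 0.16, 0], "grip": -1}, {"travel": [66, 0, -6], "rot": [0, 0.18, 0], "grip": -1}, {"travel": [71, 0, -6], "rot": [0, 0.2, 0], "grip": -1}, {"travel": [72, 0, -6], "rot": [0, 0.2, 0], "grip": -1}])

```text
time_s: 9.65
tcp_pos: [0.6028, 0.1339, 0.0099]
tcp_rot: [-90.0, -0.0, 5.7]
ft_force: [-1.3, -0.5, 0.6]
gripper_width: 0.002
```

```bash
python3 - <<'E'
from h import *
from plant import manip
s=manip.read_state();print(status(s))
d=manip.snapshot("side");cv2.imwrite("pics/s7.png",cv2.resize(d["color"][120:360,220:460],None,fx=2.4,fy=2.4));print(case_side(d))
print(plan(s,(-30,106),10,4))
E
```

```text
t9.65 bay[-60.2  98.8] z9.9 rot[-90.   -0.    5.7] F[-1.3 -0.5  0.6] g0.00
{'px': [[320, 140], [257, 140], [312, 189], [273, 192]], 'left': array([   3.7, -102.8]), 'right': array([  60.8, -260.8]), 'mid': array([  32.2, -181.8]), 'th': 19.88, 'len': 168.0}
(array([31.1, -0.1, -0.3]), array([0.   , 0.174, 0.001]))
```

View pics/s7.png

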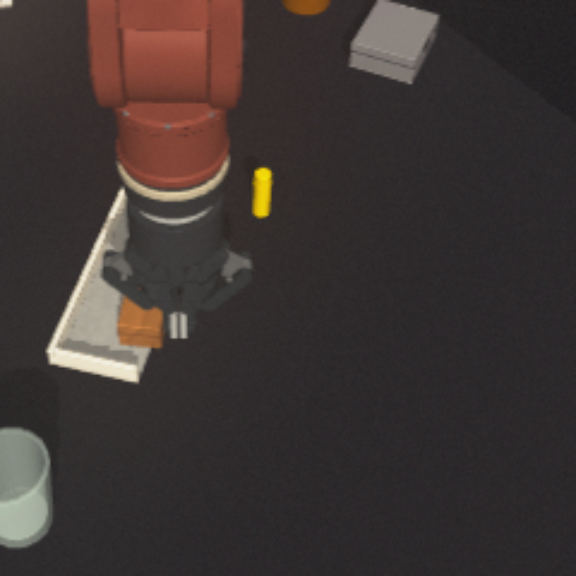

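>>> carry_out(series=[{"travel": [5, 0, 0], "rot": [0, 0.03, 0], "grip": -1}, {"travel": [10, 0, 0], "rot": [0, 0.06, 0], "grip": -1}, {"travel": [15, 0, 0], "rot": [0, 0.09, 0], "grip": -1}, {"travel": [20, 0, 0], "rot": [0, 0.12, 0], "grip": -1}, {"travel": [25, 0, 0], "rot": [0, 0.15, 0], "grip": -1}, {"travel": [25, 0, 0], "rot": [0, 0.15, 0], "grip": -1}, {"travel": [0, 0, 0], "rot": [0, 0.17, 0], "grip": -1}, {"travel": [-10, -10, 0], "rot": [0, 0.17, 0], "grip": -1}, {"travel": [-10, -45, 0], "rot": [0, 0.17, 0], "grip": -1}, {"travel": [-10, -70, 30], "rot": [0, 0.17, 0], "grip": -1}, {"travel": [-10, -90, 70], "rot": [0, 0.17, 0], "grip": -1}, {"travel": [-10, -110, 110], "rot": [0, 0.17, 0], "grip": -1}])

```text
time_s: 10.7
tcp_pos: [0.5814, 0.2374, 0.119]
tcp_rot: [-90.0, -0.1, -4.0]
ft_force: [1.1, 1.0, -0.6]
gripper_width: -0.004
```

```bash
python3 - <<'E'
from h import *
from plant import manip
s=manip.read_state();print(status(s))
d=manip.snapshot("top");cv2.imwrite("pics/t8.png",cv2.resize(d["color"][120:270,120:420],None,fx=2.5,fy=2.5));print(case(d))
d=manip.snapshot("side");cv2.imwrite("pics/s8.png",cv2.resize(d["color"][120:360,220:460],None,fx=2.4,fy=2.4))
E
```

```text
t10.70 bay[-96.4 198.1] z119.0 rot[-90.   -0.1  -4. ] F[ 1.1  1.  -0.6] g-0.00
{'left': array([ -3.7, 119.3]), 'right': array([  -7.2, -119.9]), 'mid': array([-5.5, -0.3]), 'th': -0.84, 'size': array([239.2,  40.1])}
```

View pics/t8.png

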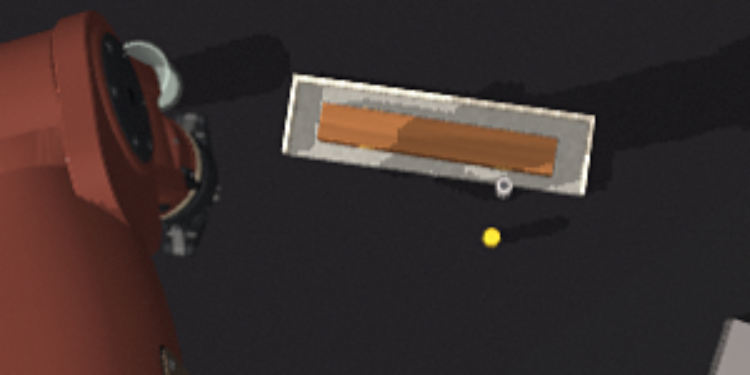

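View pics/s8.png

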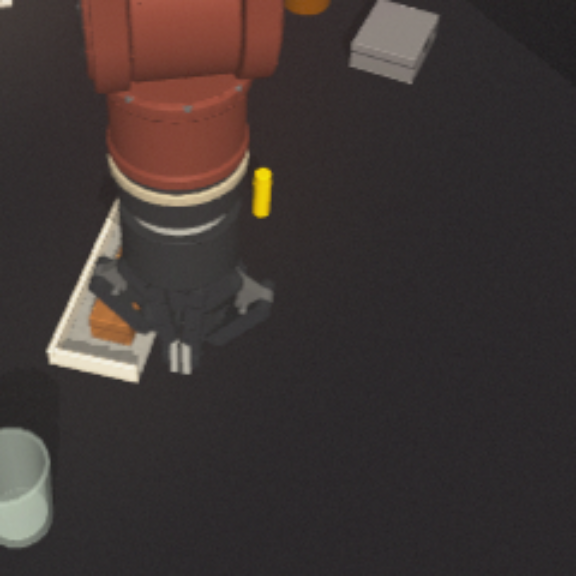

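The case now lies inside the bay, nearly parallel (-0.8°), about 24 mm short of the back fence, and its right end did not foul the post. I'll nudge the left end to the fence first.

```bash
python3 - <<'E'
from h import *
from plant import manip
s=manip.read_state()
print(plan(s,(-56,92),40,0),plan(s,(-56,92),10,0))
E
```

```text
(array([  30.6,   80.6, -114.1]), array([-0.004,  0.081,  0.006])) (array([  30.4,  110.6, -114.2]), array([-0.004,  0.081,  0.006]))
```

>>> carry_out(series=[{"travel": [0, 10, -35], "rot": [0, 0.05, 0], "grip": -1}, {"travel": [10, 20, -75], "rot": [0, 0.077, 0], "grip": -1}, {"travel": [28, 50, -112], "rot": [0, 0.077, 0], "grip": -1}, {"travel": [28, 85, -112], "rot": [0, 0.077, 0], "grip": -1}, {"travel": [28, 105, -112], "rot": [0, 0.077, 0], "grip": -1}, {"travel": [28, 110, -112], "rot": [0, 0.077, 0], "grip": -1}, {"travel": [28, 110, -112], "rot": [0, 0.077, 0], "grip": -1}])

```text
time_s: 11.38
tcp_pos: [0.5998, 0.1227, 0.0056]
tcp_rot: [-90.0, 0.2, -8.4]
ft_force: [-1.0, 0.6, 1.4]
gripper_width: -0.0
```

```bash
python3 - <<'E'
from h import *
from plant import manip
s=manip.read_state();print(status(s))
print(plan(s,(-18,92),10,0))
E
```

```text
t11.38 bay[-61.6  87.2] z5.6 rot[-90.    0.2  -8.4] F[-1.   0.6  1.4] g-0.00
(array([43.6, -4.6,  4.9]), array([ 0.001, -0.001, -0.003]))
```

Push towards the fence and watch the force.

>>> carry_out(series=[{"travel": [8, -4, 4], "rot": [0, 0, 0], "grip": -1}, {"travel": [15, -4, 4], "rot": [0, 0, 0], "grip": -1}, {"travel": [20, -4, 4], "rot": [0, 0, 0], "grip": -1}, {"travel": [25, -4, 4], "rot": [0, 0, 0], "grip": -1}, {"travel": [30, -4, 4], "rot": [0, 0, 0], "grip": -1}, {"travel": [35, -4, 4], "rot": [0, 0, 0], "grip": -1}, {"travel": [39, -4, 4], "rot": [0, 0, 0], "grip": -1}, {"travel": [42, -4, 4], "rot": [0, 0, 0], "grip": -1}])

```text
time_s: 12.05
tcp_pos: [0.6435, 0.1211, 0.0111]
tcp_rot: [-90.0, 0.0, -8.4]
ft_force: [-11.3, 1.9, 7.0]
gripper_width: 0.003
```

>>> carry_out(series=[{"travel": [2, 0, 0], "rot": [0, 0, 0], "grip": -1}])

```text
time_s: 12.13
tcp_pos: [0.6436, 0.1211, 0.0108]
tcp_rot: [-90.0, 0.2, -8.3]
ft_force: [-14.6, 3.5, 9.5]
gripper_width: 0.002
```

```bash
python3 - <<'E'
from h import *
from plant import manip
s=manip.read_state();print(status(s))
d=manip.snapshot("top");cv2.imwrite("pics/t9.png",cv2.resize(d["color"][120:270,120:420],None,fx=2.5,fy=2.5))
d=manip.snapshot("side");cv2.imwrite("pics/s9.png",cv2.resize(d["color"][120:360,220:460],None,fx=2.4,fy=2.4))
E
```

```text
t12.13 bay[-18.  92.] z10.8 rot[-90.    0.2  -8.3] F[-14.6   3.5   9.5] g0.00
```

View pics/t9.png

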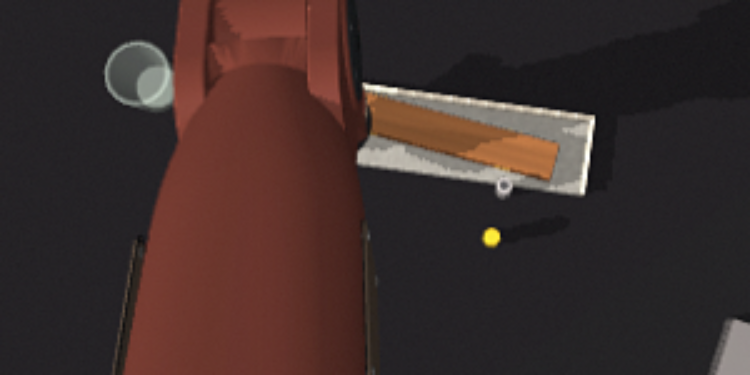

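View pics/s9.png

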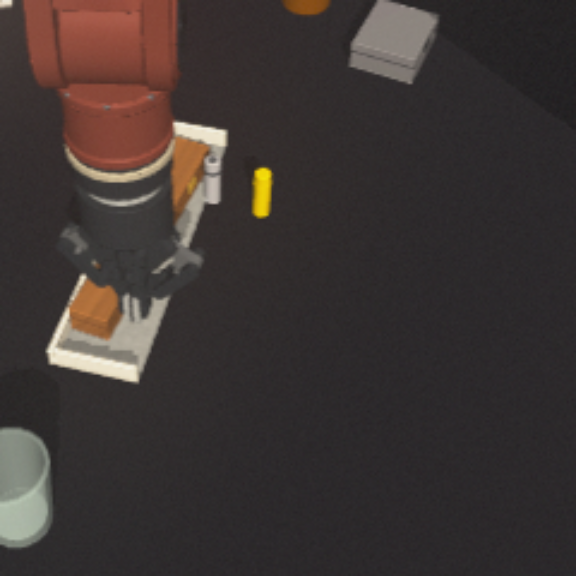

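The left end is against the fence (15 N). I'll retreat, look, then deal with the right half.

>>> carry_out(series=[{"travel": [-4, 0, 0], "rot": [0, 0, 0], "grip": -1}, {"travel": [-16, 0, 0], "rot": [0, 0, 0], "grip": -1}, {"travel": [-40, -5, 0], "rot": [0, 0, 0], "grip": -1}, {"travel": [-70, -35, 0], "rot": [0, 0, 0], "grip": -1}, {"travel": [-100, -75, 0], "rot": [0, 0, 0], "grip": -1}, {"travel": [-135, -105, 0], "rot": [0, 0, 0], "grip": -1}, {"travel": [-175, -105, -20], "rot": [0, 0, 0], "grip": -1}, {"travel": [-185, -105, -40], "rot": [0, 0, 0], "grip": -1}])

```text
time_s: 12.9
tcp_pos: [0.4552, 0.1094, 0.118]
tcp_rot: [-89.9, -0.2, -8.2]
ft_force: [0.4, -1.0, -0.3]
gripper_width: -0.0
```

```bash
python3 - <<'E'
from h import *
from plant import manip
s=manip.read_state();print(status(s))
d=manip.snapshot("top");cv2.imwrite("pics/t10.png",cv2.resize(d["color"][120:270,120:420],None,fx=2.5,fy=2.5));print(case(d))
d=manip.snapshot("side");cv2.imwrite("pics/s10.png",cv2.resize(d["color"][120:360,220:460],None,fx=2.4,fy=2.4));print(case_side(d))
E
```

```text
t12.90 bay[-202.7   53.2] z118.0 rot[-89.9  -0.2  -8.2] F[ 0.4 -1.  -0.3] g-0.00
{'left': array([ 17.4, 117.2]), 'right': array([ -12. , -120.6]), 'mid': array([ 2.7, -1.7]), 'th': -7.05, 'size': array([239.6,  41.2])}
{'px': [[292, 178], [305, 180], [250, 256], [265, 261]], 'left': array([ 17.8, 115.2]), 'right': array([  -7.3, -119.4]), 'mid': array([ 5.2, -2.1]), 'th': -6.1, 'len': 235.9}
```

View pics/t10.png

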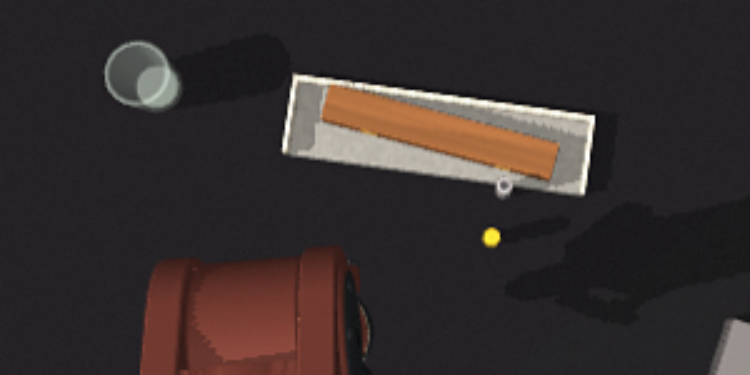

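View pics/s10.png

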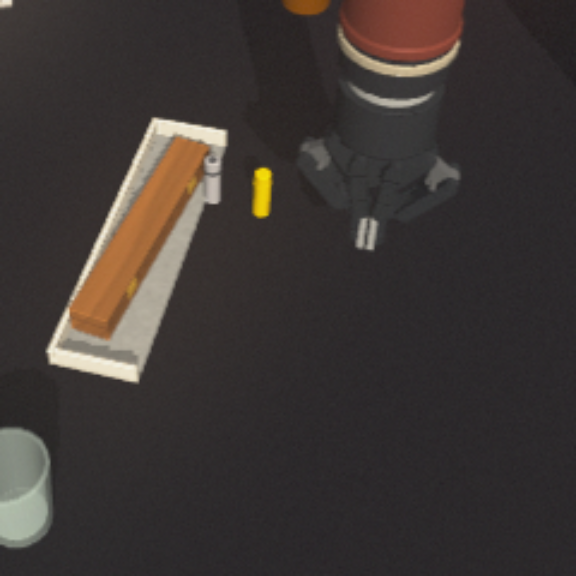

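```bash
python3 - <<'E'
from h import *
from plant import manip
s=manip.read_state()
print(plan(s,(-54,-40),118,0),plan(s,(-54,-40),10,0))
E
```

```text
(array([151. ,  -1.4, -89.9]), array([ 0.001, -0.002, -0.001])) (array([151.1, 106.6, -89.8]), array([ 0.001, -0.002, -0.001]))
```

>>> carry_out(series=[{"travel": [30, 0, -20], "rot": [0, 0, 0], "grip": -1}, {"travel": [65, 0, -40], "rot": [0, 0, 0], "grip": -1}, {"travel": [100, 0, -60], "rot": [0, 0, 0], "grip": -1}, {"travel": [135, 0, -80], "rot": [0, 0, 0], "grip": -1}, {"travel": [150, 0, -90], "rot": [0, 0, 0], "grip": -1}, {"travel": [150, 0, -90], "rot": [0, 0, 0], "grip": -1}])

```text
time_s: 13.5
tcp_pos: [0.5959, -0.0061, 0.1158]
tcp_rot: [-90.1, -0.2, -8.6]
ft_force: [-0.6, 0.1, -0.4]
gripper_width: -0.005
```

```bash
python3 - <<'E'
from h import *
from plant import manip
s=manip.read_state();print(status(s));print(plan(s,(-54,-40),10,0))
E
```

```text
t13.50 bay[-47.  -40.8] z115.8 rot[-90.1  -0.2  -8.6] F[-0.6  0.1 -0.4] g-0.00
(array([ -7.4, 105.8,   0.8]), array([ 0.001, -0.005,  0.003]))
```

>>> carry_out(series=[{"travel": [-7, 20, 2], "rot": [0, 0, 0], "grip": -1}, {"travel": [-7, 50, 2], "rot": [0, 0, 0], "grip": -1}, {"travel": [-7, 75, 2], "rot": [0, 0, 0], "grip": -1}, {"travel": [-7, 95, 2], "rot": [0, 0, 0], "grip": -1}, {"travel": [-7, 104, 2], "rot": [0, 0, 0], "grip": -1}, {"travel": [-7, 104, 2], "rot": [0, 0, 0], "grip": -1}])

```text
time_s: 14.0
tcp_pos: [0.5837, 0.0007, 0.0102]
tcp_rot: [-90.0, 0.2, -8.4]
ft_force: [0.0, 0.0, -0.3]
gripper_width: 0.001
```

```bash
python3 - <<'E'
from h import *
from plant import manip
s=manip.read_state();print(status(s));print(plan(s,(-20,-40),10,0))
d=manip.snapshot("side");cv2.imwrite("pics/s11.png",cv2.resize(d["color"][120:360,220:460],None,fx=2.4,fy=2.4))
E
```

```text
t14.00 bay[-60.  -35.8] z10.2 rot[-90.    0.2  -8.4] F[ 0.   0.  -0.3] g0.00
(array([40. ,  0. , -4.1]), array([ 0.   , -0.001, -0.004]))
```

View pics/s11.png

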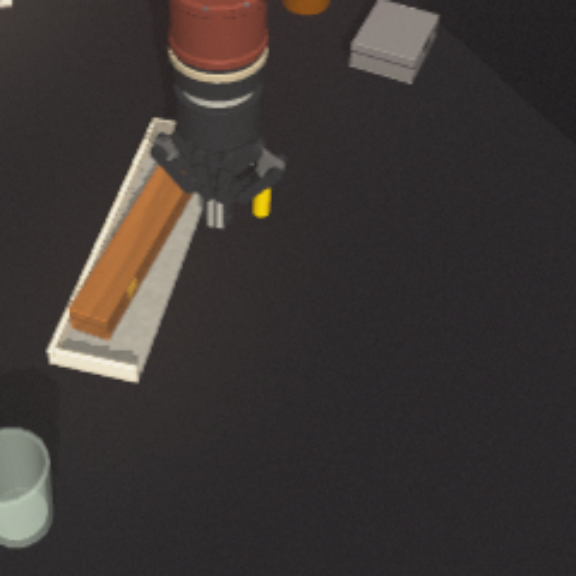

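>>> carry_out(series=[{"travel": [8, 0, -3], "rot": [0, 0, 0], "grip": -1}, {"travel": [14, 0, -4], "rot": [0, 0, 0], "grip": -1}, {"travel": [19, 0, -4], "rot": [0, 0, 0], "grip": -1}, {"travel": [24, 0, -4], "rot": [0, 0, 0], "grip": -1}, {"travel": [29, 0, -4], "rot": [0, 0, 0], "grip": -1}, {"travel": [34, 0, -4], "rot": [0, 0, 0], "grip": -1}, {"travel": [38, 0, -4], "rot": [0, 0, 0], "grip": -1}, {"travel": [41, 0, -4], "rot": [0, 0, 0], "grip": -1}, {"travel": [41, 0, -4], "rot": [0, 0, 0], "grip": -1}])

```text
time_s: 14.8
tcp_pos: [0.6262, -0.0098, 0.0121]
tcp_rot: [-90.0, -0.0, -8.4]
ft_force: [0.1, -0.3, -0.4]
gripper_width: -0.002
```

>>> carry_out(series=[{"travel": [2, 0, 0], "rot": [0, 0, 0], "grip": -1}, {"travel": [3, 0, 0], "rot": [0, 0, 0], "grip": -1}])

```text
time_s: 14.97
tcp_pos: [0.6281, -0.01, 0.012]
tcp_rot: [-90.0, 0.0, -8.4]
ft_force: [-6.7, 0.6, 3.2]
gripper_width: 0.0
```

```bash
python3 - <<'E'
from h import *
from plant import manip
s=manip.read_state();print(status(s))
d=manip.snapshot("top");cv2.imwrite("pics/t12.png",cv2.resize(d["color"][120:270,120:420],None,fx=2.5,fy=2.5))
E
```

```text
t14.97 bay[-14.5 -40. ] z12.0 rot[-90.    0.   -8.4] F[-6.7  0.6  3.2] g0.00
```

View pics/t12.png

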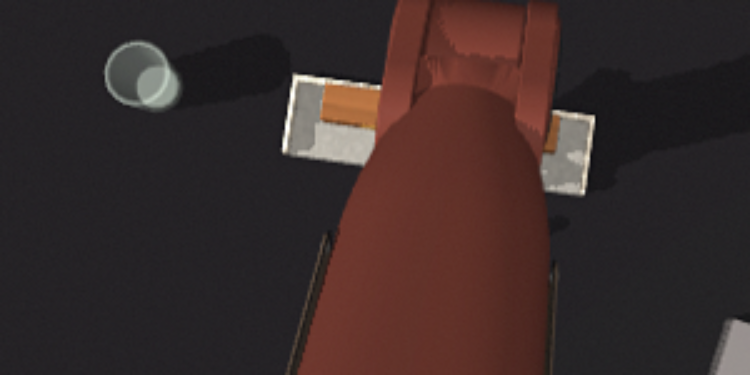

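>>> carry_out(series=[{"travel": [1, 0, 0], "rot": [0, 0, 0], "grip": -1}, {"travel": [2, 0, 0], "rot": [0, 0, 0], "grip": -1}])

```text
time_s: 15.18
tcp_pos: [0.6281, -0.01, 0.0119]
tcp_rot: [-90.0, 0.2, -8.4]
ft_force: [-13.1, 0.4, 10.1]
gripper_width: 0.003
```

>>> carry_out(series=[{"travel": [-4, 0, 0], "rot": [0, 0, 0], "grip": -1}, {"travel": [-20, 0, 0], "rot": [0, 0, 0], "grip": -1}, {"travel": [-38, -3, 2], "rot": [0, 0, 0], "grip": -1}, {"travel": [-38, -35, 2], "rot": [0, 0, 0], "grip": -1}, {"travel": [-50, -75, 2], "rot": [0, 0, 0], "grip": -1}, {"travel": [-90, -105, 0], "rot": [0, 0, 0], "grip": -1}, {"travel": [-130, -105, 0], "rot": [0, 0, 0], "grip": -1}, {"travel": [-170, -105, 0], "rot": [0, 0, 0], "grip": -1}, {"travel": [-190, -105, 0], "rot": [0, 0, 0], "grip": -1}, {"travel": [-190, -105, 0], "rot": [0, 0, 0], "grip": -1}])

```text
time_s: 16.02
tcp_pos: [0.4374, 0.0183, 0.1172]
tcp_rot: [-90.0, 0.1, -8.3]
ft_force: [0.0, -0.0, -0.4]
gripper_width: 0.001
```

```bash
python3 - <<'E'
from h import *
from plant import manip
s=manip.read_state();print(status(s))
d=manip.snapshot("top");cv2.imwrite("pics/t13.png",cv2.resize(d["color"][135:215,215:375],None,fx=5,fy=5,interpolation=cv2.INTER_CUBIC));print(case(d))
d=manip.snapshot("side");cv2.imwrite("pics/s13.png",cv2.resize(d["color"][150:300,220:380],None,fx=4,fy=4,interpolation=cv2.INTER_CUBIC));print(case_side(d))
E
```

```text
t16.02 bay[-207.2  -39.5] z117.2 rot[-90.    0.1  -8.3] F[ 0.  -0.  -0.4] g0.00
{'left': array([ 16. , 119.8]), 'right': array([  15.9, -119.6]), 'mid': array([16. ,  0.1]), 'th': -0.04, 'size': array([239.5,  40.3])}
{'px': [[280, 177], [295, 178], [249, 258], [265, 261]], 'left': array([ 17.9, 118. ]), 'right': array([  20.2, -117.6]), 'mid': array([19.1,  0.2]), 'th': 0.57, 'len': 235.6}
```

View pics/t13.png

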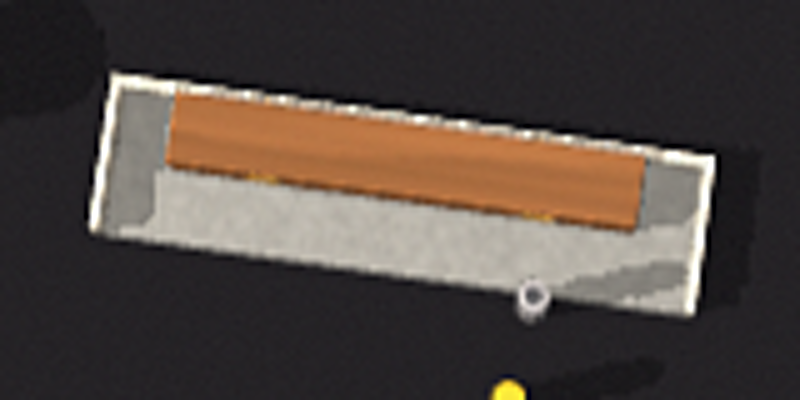

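View pics/s13.png

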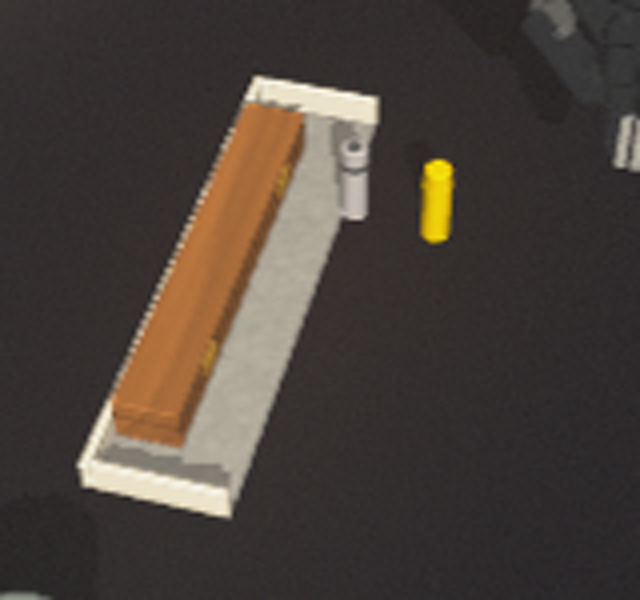

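Both views show the case flush and centred, with parallelism of -0.04° (top) and 0.6° (side). The force at the last push rose with no motion. I'll do one light confirming nudge on the left half.

```bash
python3 - <<'E'
from h import *
from plant import manip
s=manip.read_state();print(plan(s,(-52,55),10,0))
E
```

```text
(array([149.4, 108.2,  94.8]), array([-0.   , -0.001,  0.003]))
```

>>> carry_out(series=[{"travel": [30, 0, 20], "rot": [0, 0, 0], "grip": -1}, {"travel": [60, 0, 45], "rot": [0, 0, 0], "grip": -1}, {"travel": [95, 0, 70], "rot": [0, 0, 0], "grip": -1}, {"travel": [130, 10, 90], "rot": [0, 0, 0], "grip": -1}, {"travel": [146, 40, 95], "rot": [0, 0, 0], "grip": -1}, {"travel": [146, 75, 95], "rot": [0, 0, 0], "grip": -1}, {"travel": [146, 100, 95], "rot": [0, 0, 0], "grip": -1}, {"travel": [146, 108, 95], "rot": [0, 0, 0], "grip": -1}, {"travel": [146, 108, 95], "rot": [0, 0, 0], "grip": -1}])

```text
time_s: 16.87
tcp_pos: [0.5998, 0.0899, 0.0067]
tcp_rot: [-90.0, 0.2, -8.4]
ft_force: [-0.6, -1.4, -0.1]
gripper_width: -0.003
```

```bash
python3 - <<'E'
from h import *
from plant import manip
s=manip.read_state();print(status(s),plan(s,(-16,55),11,0))
E
```

```text
t16.87 bay[-56.9  54.8] z6.7 rot[-90.    0.2  -8.4] F[-0.6 -1.4 -0.1] g-0.00 (array([40.9, -4.5,  0.3]), array([ 0.001, -0.002, -0.003]))
```

>>> carry_out(series=[{"travel": [10, -4, 0], "rot": [0, 0, 0], "grip": -1}, {"travel": [18, -4, 0], "rot": [0, 0, 0], "grip": -1}, {"travel": [25, -4, 0], "rot": [0, 0, 0], "grip": -1}, {"travel": [30, -4, 0], "rot": [0, 0, 0], "grip": -1}, {"travel": [34, -4, 0], "rot": [0, 0, 0], "grip": -1}, {"travel": [37, -4, 0], "rot": [0, 0, 0], "grip": -1}, {"travel": [39, -4, 0], "rot": [0, 0, 0], "grip": -1}, {"travel": [39, -4, 0], "rot": [0, 0, 0], "grip": -1}])

```text
time_s: 17.53
tcp_pos: [0.6394, 0.0843, 0.0131]
tcp_rot: [-90.0, -0.0, -8.4]
ft_force: [1.4, 0.6, 1.1]
gripper_width: 0.002
```

>>> carry_out(series=[{"travel": [1.5, 0, 0], "rot": [0, 0, 0], "grip": -1}, {"travel": [2, 0, 0], "rot": [0, 0, 0], "grip": -1}])

```text
time_s: 17.7
tcp_pos: [0.641, 0.0841, 0.0131]
tcp_rot: [-90.0, 0.0, -8.4]
ft_force: [0.5, 0.0, 0.8]
gripper_width: -0.005
```

```bash
python3 - <<'E'
from h import *
from plant import manip
s=manip.read_state();print(status(s))
E
```

```text
t17.70 bay[-15.2  54.9] z13.1 rot[-90.    0.   -8.4] F[0.5 0.  0.8] g-0.01
```

>>> carry_out(series=[{"travel": [0.7, 0, 0], "rot": [0, 0, 0], "grip": -1}, {"travel": [1, 0, 0], "rot": [0, 0, 0], "grip": -1}])

```text
time_s: 17.87
tcp_pos: [0.6414, 0.084, 0.013]
tcp_rot: [-90.0, 0.1, -8.4]
ft_force: [-3.6, 0.5, 1.9]
gripper_width: -0.001
```

>>> carry_out(series=[{"travel": [0.7, 0, 0], "rot": [0, 0, 0], "grip": -1}, {"travel": [1, 0, 0], "rot": [0, 0, 0], "grip": -1}])

```text
time_s: 18.03
tcp_pos: [0.6415, 0.084, 0.0129]
tcp_rot: [-90.0, 0.2, -8.4]
ft_force: [-7.8, 0.5, 6.3]
gripper_width: -0.0
```

```bash
python3 - <<'E'
from h import *
from plant import manip
s=manip.read_state();print(status(s))
E
```

```text
t18.03 bay[-14.8  54.9] z12.9 rot[-90.    0.2  -8.4] F[-7.8  0.5  6.3] g-0.00
```

The left side stalls at -14.8, against -14.5 on the right, so the case is firm on the fence along its length. I'll retreat and do the final check.

>>> carry_out(series=[{"travel": [-4, 0, 0], "rot": [0, 0, 0], "grip": -1}, {"travel": [-20, 0, 0], "rot": [0, 0, 0], "grip": -1}, {"travel": [-40, -10, 0], "rot": [0, 0, 0], "grip": -1}, {"travel": [-60, -50, 0], "rot": [0, 0, 0], "grip": -1}, {"travel": [-95, -90, 0], "rot": [0, 0, 0], "grip": -1}, {"travel": [-135, -110, 0], "rot": [0, 0, 0], "grip": -1}, {"travel": [-175, -110, 0], "rot": [0, 0, 0], "grip": -1}, {"travel": [-200, -110, 0], "rot": [0, 0, 0], "grip": -1}, {"travel": [-200, -110, 0], "rot": [0, 0, 0], "grip": -1}, {"travel": [-200, -110, 0], "rot": [0, 0, 0], "grip": -1}])

```text
time_s: 18.87
tcp_pos: [0.4438, 0.1131, 0.1236]
tcp_rot: [-90.0, -0.0, -8.3]
ft_force: [1.2, -0.3, 0.3]
gripper_width: -0.003
```

```bash
python3 - <<'E'
from h import *
from plant import manip
s=manip.read_state();print(status(s))
d=manip.snapshot("top");cv2.imwrite("pics/t14.png",d["color"]);print(case(d))
o=cv2.imread("pics/top0.png").astype(int)
for n,(x0,y0,x1,y1) in dict(beaker=(158,133,196,168),jar=(455,210,480,236),box=(403,247,450,288),yellow=(310,208,322,220)).items():
    print(n,np.abs(o[y0:y1,x0:x1]-d["color"][y0:y1,x0:x1]).mean().round(1))
d=manip.snapshot("side");print(case_side(d))
E
```

```text
t18.87 bay[-214.6   55.3] z123.6 rot[-90.   -0.   -8.3] F[ 1.2 -0.3  0.3] g-0.00
{'left': array([ 16. , 119.8]), 'right': array([  15.9, -119.6]), 'mid': array([16. ,  0.1]), 'th': -0.04, 'size': array([239.5,  40.3])}
beaker 1.0
jar 28.1
box 17.6
yellow 1.0
{'px': [[280, 177], [295, 178], [249, 258], [265, 261]], 'left': array([ 17.9, 118. ]), 'right': array([  20.2, -117.6]), 'mid': array([19.1,  0.2]), 'th': 0.57, 'len': 235.6}
```

View pics/t14.png

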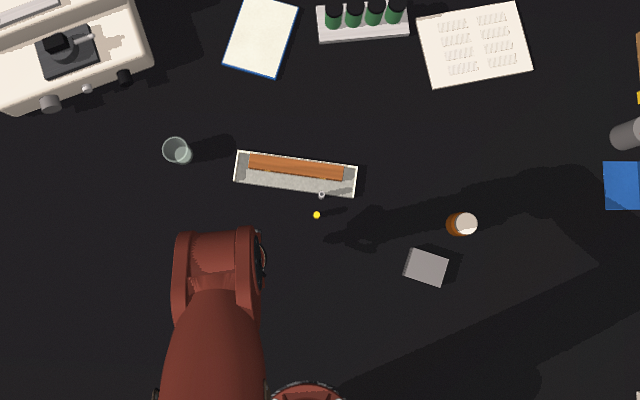

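The case is flush and unchanged since the nudge. The jar (463,223), slide box (426,267), beaker (177,150) and both posts are at their original pixels; the jar and box differences are only the arm's shadow. I'll hand the job in.

```bash
python3 -c "
from plant import manip
print(manip.finish_job())"
```

```text
the job is handed in; nothing more can be done
None
```

The knife case now lies flush along the bay's back fence, and I handed the job in at about 19 s of the 67 s allowed.

**How it went:**
- I swung the right-hand end round to about 25° with the shut fingertips.
- I pushed the left end face so the right-hand end slid in behind the steel post. The left-hand end was then still outside, about 49 mm in front of the mouth.
- I pushed the left-hand end in. This drew the right-hand end about 30 mm back off the fence, without touching the post.
- I closed that gap by pushing the front face about 40 mm right of the middle, left of the post. I finished with a light nudge about 55 mm left of the middle. These last two pushes were nearer the middle than the ends.
- The case was never gripped or lifted. The highest horizontal force I read was about 15 N.

**Last checks:**
- **Position:** the top view puts the case's middle at bay (16.0, 0.1) mm and the side view at (19.1, 0.2) mm, against 18.5 mm expected for flush. I put the 3 mm spread in x down to calibration and to the brass fittings being counted as part of the case.
- **Angle:** the top view gives -0.04° and the side view 0.6°.
- **Contact:** the fingertips stalled at x = -14.5 mm right of the middle and -14.8 mm left of it, as expected for a case hard against the fence.
- **Bystanders:** the beaker, jar, slide box and yellow rod look unmoved. My pixel comparison flagged the jar and slide box, but in the picture that was only the arm's shadow.

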